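Start the span calibration of a bench scale with its recessed button

TASK

Start the span calibration of the bench scale: take the stylus from its stand and, with the pan empty, press the small recessed button in the scale's front deck fully home with the stylus tip and hold it down for a full second. Then put the stylus back in its stand, fully home, and gently set the largest of the three weights upright in the middle of the pan. Leave the other weights and everything else on the table where they are.

Things in the scene. Friction and masses are not known exactly. Their poses are not given: they have to be found in the camera images.
- scale: White bench scale, fixed to the table, 310 mm deep (its x) by 200 mm wide (y). Origin: centre of its footprint at table height; its x axis points from the front deck to the pan, y to the left. The front 110 mm is a flat deck 46 mm above the table with a row of four flush grey keys (not used) and, at the right end of that row (its -y end), a round recess with a steel eyelet; behind the deck a sloped display reaches up to 66 mm, then a housing 62 mm high that carries the pan
- recess_mouth (a point): Centre of the mouth of the recess, level with the deck top (46 mm above the table), at (-118, -62) mm in the scale's frame. The recess is vertical, 16 mm across and straight-sided; the button's flat top (12 mm across) lies 12 mm below the mouth and goes straight down
- cal_button (a joint): Travel of the recessed spring button in m: 0 up, 0.004 fully home. It takes about 1.3 N to start it and about 4.1 N to hold it fully home, and springs back when released. It counts as home from 3 mm. Only the stylus may touch it, no finger
- pan: Round steel weighing pan of the scale, 150 mm across, flat top 76 mm above the table; does not move. Its origin is the centre of its underside, 6 mm below the top
- pan_center (a point): Centre of the pan's flat top, 76 mm above the table, at (50, 0) mm in the scale's frame
- stylus: Black-handled probe tool, 140 mm long, about 50 g, round about its z axis, standing tip down in its stand. Origin at the very tip; z points up along the tool to the handle. From the tip: steel rod 6 mm across up to 33 mm, taper to a shank 12 mm across from 39 to 60 mm, collar 26 mm across from 60 to 68 mm, plain round handle 18 mm across from 68 to 140 mm (top end). In the stand the tip is 10 mm above the table
- stand: Stylus stand, fixed to the table: aluminium block 44 x 44 mm, 70 mm high, on a dark foot 90 x 80 mm and 12 mm high. Origin: centre of the underside
- stand_mouth (a point): Centre of the mouth of the stand's vertical hole, on top of the block, 70 mm above the table. The hole is 17 mm across, 64 mm deep, with a 2 mm chamfer; with the stylus fully home the collar rests on the block and the tip is 60 mm below this point
- tray: Low wooden tray, fixed to the table, 280 mm (its x) by 110 mm (y), rim 12 mm high, floor 5 mm above the table; the three weights stand on it in a row along its x axis, in any order, about 80 mm apart. It stands on one side of the scale and the stylus stand on the other. Origin: centre of the underside
- weight_large: The largest steel weight, 500 g: upright cylinder 38 mm across and 46 mm high, with a neck 17 mm across and a round knob 26 mm across on top, 66 mm high in all. Origin: centre of the underside; z up
- weight_medium: Steel weight of the same shape, 200 g, 29 mm across and 50 mm high in all. Stays in the tray. Origin: centre of the underside
- weight_small: Steel weight of the same shape, 100 g, 23 mm across and 40 mm high in all. Stays in the tray. Origin: centre of the underside
- marker: White and black marker pen, 140 mm long (its x), 18 mm thick, lying about 110 mm from the stand's centre on the robot's side, roughly along the table's y. Leave it. Origin under its middle
- tape_roll: Roll of tape lying flat, 100 mm across, 48 mm high, about 115 mm from the stand's centre on the far side. Leave it. Origin: centre of the underside
- brush: Small dusting brush, about 160 mm long (its x), 26 mm wide, 12 mm high, lying beyond the far end of the tray, across it. Leave it. Origin under its ferrule end of the handle
- jar: Clear jar with a white lid, 64 mm across, 85 mm high, standing at the left of the table. Leave it. Origin: centre of the underside
- stapler: Black stapler, 150 mm long (its x), 36 mm wide, about 55 mm high, lying at the right of the table. Leave it. Origin: centre of the underside
- carton: Closed cardboard box 110 x 150 x 75 mm (x, y, z) at the left of the table. Leave it. Origin: centre of the underside
There are look-alikes about, which are no part of the job. Leave any green or purple look-alike of the weight_large alone.

How it is judged:
On the way:
1. with the pan empty, the recessed button is pressed home (at least 3 mm of its 4 mm) by the stylus and held there for a full second (value of joint cal_button above 0.003 m and contact force between stylus and cal_button above 0.5 N and contact force between anything else and pan below 0.3 N), for 0.9 s.
At the end, for the whole second after the job is handed in: The stylus stands in its stand, fully home (its collar within 5 mm of the block, tip within 8 mm of the hole's axis), the button is up again, and the largest weight stands upright and still on the pan, within 25 mm of its centre (horizontal distance between stylus and stand_mouth below 0.008 m and z of stylus in the frame of stand_mouth below -0.055 m and angle between stylus's own z axis and vertical below 0.12 rad and linear speed of each of stylus, weight_large below 0.02 m/s and value of joint cal_button below 0.001 m and horizontal distance between weight_large and pan_center below 0.025 m and contact force between weight_large and pan above 3.5 N and angle between weight_large's own z axis and vertical below 0.1 rad); the robot touches nothing.
It fails at once if a bystander is moved by more than 30 mm (distance of any of marker, tape_roll, brush, jar, stapler, carton from where it was at the start of the episode above 0.03 m).
It fails at once if one of the smaller weights is moved by more than 30 mm or knocked over (distance of any of weight_medium, weight_small from where it was at the start of the episode above 0.03 m or angle between any of weight_medium, weight_small's own z axis and vertical above 0.5 rad).
It fails at once if the button is touched with the fingers (contact force between the fingers and cal_button above 0.5 N).
It fails at once if the largest weight is let fall (from more than about 10 mm) (contact force between the fingers and weight_large below 0.2 N and linear speed of weight_large above 0.45 m/s).
It fails at once if the weight is driven hard into the pan (more than 100 N) (contact force between weight_large and pan above 100 N).
It also fails if it takes over 64 s, if anything falls off the work surface, if the arm or the gripper's body presses on something with over 40 N, if the wrist force passes 120 N, or if a joint passes its speed limit or range.

ROBOT

A 7-joint arm with a two-finger parallel gripper is mounted at the origin on the work surface. World frame = base frame: x ahead of the robot, y to its left, z up, the work surface at z = 0. Lengths are in m, angles in rad, forces in N, time in s.
With the tool pointing down it reaches from about 0.4 to 0.85 m from the base axis. Payload 10.4 kg.
Tool frame: the origin (TCP) lies at the very end of the fingers, on their centre line; the grasp point (between the pads) lies 19 mm behind it (manip.tcp_to_grasp is the distance from the TCP to the grasp point, in m); x points along the fingers, y is the direction in which the jaws open and shut, and the axes are right-handed (so a half turn about x gives the same grasp; the last joint's range is limited). The gripper opens to 85 mm and grips with 20 to 120 N. Pads are 22 mm wide; open, the fingers measure 114 mm over their backs; the gripper's body (76 mm by 85 mm) begins 54 mm behind the grasp point. The pads swing forward as they close: fully open they stand 13 mm farther back than shut.
Start: joints at [-1.255, 0.332, -0.065, 1.46, 0.022, 1.35, -0.088], TCP at [0.208, 0.589, 0.231] pointing down, gripper open.
Joint ranges: [-2.6, 2.6], [-0.5, 2.12], [-1.47, 1.34], [0.16, 2.42], [-1.27, 4.41], [0.06, 2.06], [-2.6, 2.6]. Speed limits (rad/s): [2.22, 2.22, 2.79, 2.79, 3.14, 3.14, 3.14].

INTERFACE

Orientations are given as a unit quaternion [x, y, z, w].
In Python, from workcell import manip, cams, hand_in gives the robot as it stands.
- The arm moves only by the shell command python3 -m handwheel 'ROWS' [FORCE]. ROWS is text: rows parted by semicolons, each of 7 numbers parted by spaces: the shift along the tool's x, y, z in mm, then the turn, a rotation vector about the tool's x, y, z in rad, then the finger opening in mm, from 0 to 85.4. A call has 1 to 8 rows; each row shifts and turns the commanded pose from where the row before left it, along the tool's axes as they then stand; what a row does not reach is not made up. A row lasts 1/10 s, in which the tool goes at most 50 mm and 8.59 degrees, less where a joint would pass 70% of its speed; a pose out of reach is approached as far as the arm can. A call with a gripper value outside its range is refused whole. The fingers move at their own pace and stop on an object; FORCE is the grip in N (left out, the last holds). Time passes only in rows, so rows that do not move let the fingers close. It gives the time, the measured TCP pose, the force and the opening at its end, in the units of the state.
- manip.get_obs(): the state, without advancing time (a new reading comes with each control period).
- cams.camera(name): name is "side" or "top" or "wrist"; returns a dict with "color" (384x512x3 uint8, blue, green, red), "depth" (384x512 float32, m along the optical axis (not along the pixel's ray), 0 where there is no reading), "camera_matrix" (3x3 intrinsics, pixels), "distortion" ([k1, k2, p1, p2, k3] as OpenCV has them; the pictures are not rectified), "origin" and "attitude" of the camera in the world; the wrist camera has in their place "T_tool_cam" (4x4, takes a point from camera to tool coordinates, whose origin is the TCP and whose axes are the tool frame's). Camera axes: x right, y down, z forward; pixel columns grow to the right and rows downward; lengths in m; the calibration is good to about 2 mm. A picture is of the moment at which its call begins: read the wrist's pose just before it.
- hand_in(): hands the job in, once; it reports no verdict.
Trained networks look in the newest picture that a camera, given by its name, has taken for a name from the list of things; names that differ only in an ending like _2 or _b are one class to them, and where a whole thing is asked for, a point or a joint stands for the part that bears it (a point fixed in the world has none). Each returns a list of dicts, best first, with "conf" (0 to 1); they miss things now and then, are a little off and sometimes report something else, mostly with a low value. They report only what shows in the picture. A call takes as long as a camera call. They do not tell look-alikes from the thing itself.
- cams.recognise(camera, thing): "box" ([left, top, width, height] in pixels, round what is visible of it).
- cams.outline_of(camera, thing): "region" (384x512 bool, what is visible of it) and "box" ([left, top, width, height] in pixels, round what is visible of it).
The state is a dict: "clock": time; "joint_pos": joint angles; "joint_velocities": joint speeds; "tau": joint torques, N m; "position": TCP position; "ee_rot": TCP orientation; "ft_force": force on the tool from outside, world axes, zero at the start; "torque": the same for the moment, N m; "grip_width": opening from 0.0 (shut) to 1.0 (fully open).
Only numpy, scipy, OpenCV 4.12 (cv2) and the standard library are available. Lean on these libraries where they do the work, as an engineer would, in place of code of your own. Each camera call takes 0.05 s, during which the arm holds its last target.

## Working session

There is one attempt and no reset: what is moved stays moved. The work goes in short steps, Python scripts to look and compute and a shell command to move; the robot and the scene stay as the last step left them, time stands still between calls to the robot, and variables do not carry over. Pictures are saved under pics/ and viewed, and the job is handed in when it is done.

```bash
ls -la; mkdir -p pics
cat > h.py <<'E'
import numpy as np, cv2
from scipy.spatial.transform import Rotation as R
from workcell import manip, cams, hand_in
def pose_cam(c, obs=None):
    if 'T_tool_cam' in c:
        T=np.eye(4); T[:3,:3]=R.from_quat(obs['ee_rot']).as_matrix(); T[:3,3]=obs['position']
        return T@np.array(c['T_tool_cam'])
    T=np.eye(4); a=np.array(c['attitude'])
    T[:3,:3]=a if a.shape==(3,3) else R.from_quat(a).as_matrix()
    T[:3,3]=c['origin']; return T
def ray(c,T,uv):
    p=cv2.undistortPoints(np.array(uv,float).reshape(-1,1,2),np.array(c['camera_matrix']),np.array(c['distortion'])).reshape(-1,2)
    d=np.c_[p,np.ones(len(p))]
    return d@T[:3,:3].T
def at_z(c,T,uv,z):
    d=ray(c,T,uv); o=T[:3,3]
    return o+d*((z-o[2])/d[:,2])[:,None]
def proj(c,T,P):
    Ti=np.linalg.inv(T); P=np.atleast_2d(P)
    r,_=cv2.Rodrigues(Ti[:3,:3])
    return cv2.projectPoints(P.astype(float),r,Ti[:3,3],np.array(c['camera_matrix']),np.array(c['distortion']))[0].reshape(-1,2)
def cloud(c,T):
    h,w=c['depth'].shape; v,u=np.mgrid[:h,:w]
    d=ray(c,T,np.c_[u.ravel(),v.ravel()])
    P=T[:3,3]+d*c['depth'].reshape(-1,1)
    return P.reshape(h,w,3)
E
python3 - <<'E'
from h import *
o=manip.get_obs(); print({k:np.round(v,3) if not isinstance(v,str) else v for k,v in o.items()}, manip.tcp_to_grasp)
for n in ['top','side']:
    c=cams.camera(n); T=pose_cam(c); print(n,np.round(T,3).tolist(),np.round(c['camera_matrix'],1).tolist(),c['distortion'])
    cv2.imwrite(f'pics/{n}0.png',c['color'])
    for t in ['scale','pan','stylus','stand','tray','weight_large','weight_medium','weight_small','marker','tape_roll','brush','jar','stapler','carton']:
        print(t,[(np.round(r['box']).tolist(),round(r['conf'],2)) for r in cams.recognise(n,t)[:4]])
E
```

```text
total 12
drwxr-xr-x  3 agent agent 4096 Dec  6 03:34 .
drwxr-xr-x 23 root  root  4096 Dec  6 03:34 ..
drwxr-xr-x  2 agent agent 4096 Dec  6 03:34 pics
{'clock': np.float64(0.0), 'joint_pos': array([-1.255,  0.333, -0.065,  1.461,  0.022,  1.35 , -0.088]), 'joint_velocities': array([ 0.003, -0.   , -0.   ,  0.001, -0.   , -0.   , -0.001]), 'tau': array([ 0.0000e+00, -6.2545e+01,  5.0000e-02, -3.9160e+01,  1.6000e-02,
        1.0000e-02,  0.0000e+00]), 'position': array([0.208, 0.589, 0.231]), 'ee_rot': array([ 0.119,  0.697, -0.12 ,  0.697]), 'ft_force': array([-0.341,  0.656,  0.318]), 'torque': array([-0.011,  0.019, -0.008]), 'grip_width': np.float64(0.998)} 0.0187
top [[-0.008, -0.995, 0.1, 0.404], [-1.0, 0.009, 0.007, 0.007], [-0.008, -0.1, -0.995, 1.299], [0.0, 0.0, 0.0, 1.0]] [[366.3, 0.0, 253.2], [0.0, 366.3, 195.8], [0.0, 0.0, 1.0]] [-0.0138699  0.         0.         0.         0.       ]
scale [([226.0, 132.0, 74.0, 97.0], 0.94)]
pan [([245.0, 141.0, 43.0, 43.0], 0.91)]
stylus [([172.0, 201.0, 7.0, 6.0], 0.54), ([229.0, 132.0, 68.0, 97.0], 0.39), ([314.0, 152.0, 42.0, 88.0],
[... 1211 characters left out ...]
, 18.0], 0.62), ([260.0, 256.0, 15.0, 17.0], 0.49)]
weight_medium [([237.0, 264.0, 10.0, 17.0], 0.59), ([263.0, 257.0, 7.0, 17.0], 0.28)]
weight_small [([287.0, 255.0, 4.0, 9.0], 0.53)]
marker [([282.0, 309.0, 42.0, 24.0], 0.72), ([198.0, 167.0, 10.0, 20.0], 0.66), ([246.0, 160.0, 25.0, 22.0], 0.59)]
tape_roll [([247.0, 160.0, 25.0, 24.0], 0.93), ([177.0, 125.0, 37.0, 34.0], 0.48), ([235.0, 265.0, 11.0, 15.0], 0.23)]
brush [([222.0, 186.0, 90.0, 55.0], 0.71), ([300.0, 241.0, 29.0, 35.0], 0.53)]
jar [([224.0, 128.0, 16.0, 21.0], 0.48)]
stapler [([281.0, 312.0, 44.0, 20.0], 0.84), ([179.0, 123.0, 34.0, 35.0], 0.31)]
carton [([178.0, 123.0, 37.0, 33.0], 0.83), ([220.0, 161.0, 18.0, 17.0], 0.3)]
```

Run:
```python
import cv2
a=cv2.imread('pics/top0.png'); b=cv2.imread('pics/side0.png')
cv2.imwrite('pics/top0z.png',cv2.resize(a[110:280,60:440],None,fx=2.1,fy=2.1,interpolation=cv2.INTER_CUBIC))
cv2.imwrite('pics/side0z.png',cv2.resize(b[110:350,150:400],None,fx=2.5,fy=2.5,interpolation=cv2.INTER_CUBIC)[:600])
```

```text
(no output)
```

View pics/top0z.png

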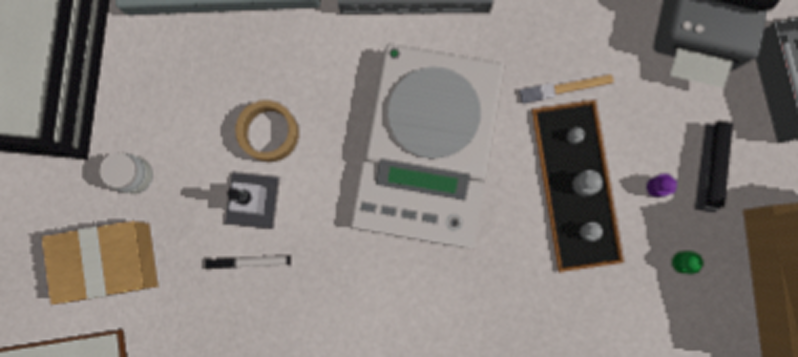

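View pics/side0z.png

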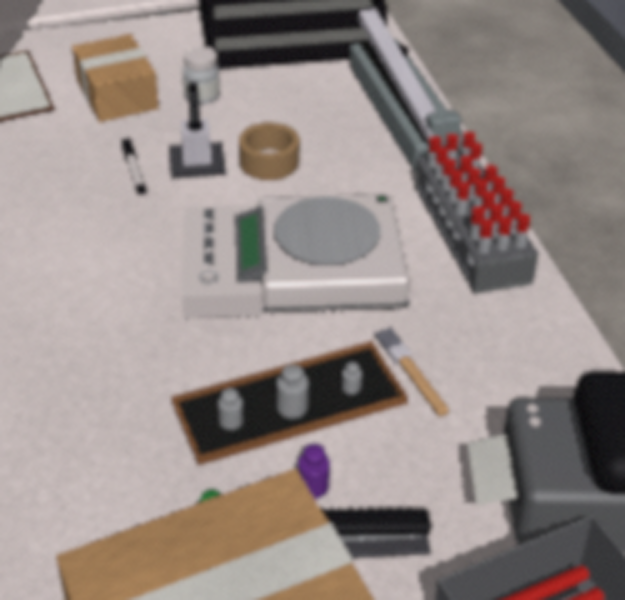

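The top view shows the stand at about (177,203), the tape roll above it, the marker below it, and the scale with its pan at (266,163). The recess is near (276,216). The tray holds three weights, and the one in the middle at (340,196) looks largest. The purple and green look-alikes stand to the right, outside the tray. Next I'll measure all of these.

Run:
```python
from h import *
np.set_printoptions(precision=4,suppress=True)
for n in ['top','side']:
    c=cams.camera(n); T=pose_cam(c); P=cloud(c,T); Z=P[...,2]
    ok=c['depth']>0
    print(n,'table z',np.median(Z[ok&(abs(Z)<.02)]))
    # pan
    m=ok&(abs(Z-.076)<.006)&(abs(P[...,0]-.52)<.2)&(abs(P[...,1]+.0)<.15)
    q=P[m]; (x,y),r=cv2.minEnclosingCircle(q[:,:2].astype(np.float32)); print('pan',x,y,r,np.median(q[:,2]),len(q))
    for lo,hi,name in [(.055,.07,'housing+'),(.038,.052,'deck')]:
        m=ok&(Z>lo)&(Z<hi)&(abs(P[...,0]-.46)<.25)&(abs(P[...,1]+.03)<.16)
        q=P[m]; rr=cv2.minAreaRect(q[:,:2].astype(np.float32)); print(name,rr,len(q))
    # stylus top
    m=ok&(Z>.085)&(Z<.16)&(abs(P[...,0]-.37)<.1)&(abs(P[...,1]-.2)<.12)
    q=P[m]; print('stylus',len(q),q.mean(0) if len(q) else'',q[:,2].max() if len(q) else '')
    m=ok&(Z>.06)&(Z<.08)&(abs(P[...,0]-.37)<.1)&(abs(P[...,1]-.2)<.12)
    q=P[m]; print('block',len(q),q.mean(0))
    # tray weights
    m=ok&(Z>.028)&(Z<.09)&(P[...,1]<-.17)&(P[...,1]>-.34)&(abs(P[...,0]-.42)<.15)
    k,l,s,ce=cv2.connectedComponentsWithStats(m.astype(np.uint8))
    for i in range(1,k):
        q=P[l==i]; print('w',s[i],q.mean(0),q.max(0),q.min(0))
```

```text
top table z 0.0007336845783408874
pan 0.6317091584205627 -0.030188031494617462 0.08144249022006989 0.07648179557411083 1483
housing+ ((0.6027473211288452, -0.025263264775276184), (0.20244450867176056, 0.24758943915367126), 80.80510711669922) 1596
deck ((0.49165844917297363, -0.0031113773584365845), (0.20002944767475128, 0.11004176735877991), 79.42811584472656) 1467
stylus 0  
block 0 [nan nan nan]
w [334 191  13  11 111] [ 0.5248 -0.2801  0.0579] [ 0.5435 -0.2644  0.0761] [ 0.5088 -0.3016  0.0284]
w [338 216   9   8  60] [ 0.4459 -0.2861  0.0464] [ 0.4582 -0.2742  0.0588] [ 0.434  -0.3027  0.029 ]
side table z 0.0017684993649582648
pan 0.6178076863288879 -0.034261126071214676 0.09499760717153549 0.07724275103693301 902
housing+ ((0.617466390132904, -0.02472708374261856), (0.210825115442276, 0.21578434109687805), 82.02326202392578) 1059
deck ((0.5803563594818115, -0.019675299525260925), (0.2065407782793045, 0.29737475514411926), 79.1033706665039) 1096
stylus 0  
block 0 [nan nan nan]
w [261 255  12  18 169] [ 0.522  -0.2887  0.0526] [ 0.5417 -0.2639  0.0753] [ 0.5052 -0.3029  0.0283]
w [237 265  10  12  87] [ 0.443  -0.2909  0.0438] [ 0.4575 -0.2746  0.0602] [ 0.4296 -0.3007  0.0282]<stdin>:17: RuntimeWarning: Mean of empty slice.
  ret = um.true_divide(
```

Run:
```python
from h import *
np.set_printoptions(precision=4,suppress=True)
for n in ['top','side']:
    c=cams.camera(n); T=pose_cam(c); P=cloud(c,T); Z=P[...,2]
    ok=c['depth']>0
    for lo,hi,na in [(.095,.17,'handle'),(.062,.076,'block'),(.006,.02,'foot'),(.04,.055,'tape')]:
        m=ok&(Z>lo)&(Z<hi)&(P[...,1]>.1)&(P[...,1]<.4)&(P[...,0]>.3)&(P[...,0]<.75)
        k,l,s,ce=cv2.connectedComponentsWithStats(m.astype(np.uint8))
        for i in range(1,k):
            if s[i][4]>5: q=P[l==i]; print(n,na,s[i],(q.min(0)+q.max(0))/2,q.max(0)-q.min(0))
    # pan ellipse/circle by silhouette: use outline
    for r in cams.outline_of(n,'pan')[:1]:
        cs,_=cv2.findContours(r['region'].astype(np.uint8),0,1); ct=max(cs,key=len).reshape(-1,2)
        X=at_z(c,T,ct,.076); A=np.c_[2*X[:,:2],np.ones(len(X))]; s=np.linalg.lstsq(A,(X[:,:2]**2).sum(1),rcond=None)[0]; print('pan',s[:2],np.sqrt(s[2]+s[0]**2+s[1]**2))
```

```text
top handle [168 199  10   7  48] [0.5036 0.2759 0.1247] [0.017  0.0178 0.0589]
top block [169 197  16  14 119] [0.5038 0.2756 0.069 ] [0.0448 0.0496 0.0137]
top foot [177 162  15  11  23] [0.6387 0.2614 0.013 ] [0.0363 0.0505 0.0139]
top foot [197 177   5   7   7] [0.5907 0.2077 0.0131] [0.0207 0.0146 0.0125]
top foot [167 191  26  28 359] [0.505  0.2766 0.0129] [0.0966 0.0889 0.0136]
top foot [158 230  41   8 171] [0.4029 0.2801 0.013 ] [0.0238 0.1407 0.0138]
top tape [172 157  29  29 296] [0.6185 0.248  0.0473] [0.0988 0.0988 0.0145]
top tape [184 200   1   6   6] [0.5086 0.2537 0.0492] [0.0164 0.0016 0.0091]
pan [ 0.6388 -0.0305] 0.07211904450294335
side handle [225 142   5  16  63] [0.5013 0.2751 0.1265] [0.0194 0.0205 0.0599]
side block [222 157  12   9  70] [0.5002 0.2762 0.0689] [0.0472 0.0523 0.0134]
side foot [198 165  10  23  76] [0.396  0.2826 0.0134] [0.0239 0.1477 0.0128]
side foot [216 166  24  16 206] [0.5044 0.2806 0.0128] [0.1009 0.0987 0.0133]
side foot [250 166  15   4  38] [0.6215 0.2826 0.013 ] [0.0549 0.0301 0.0139]
side foot [244 173  26   9  72] [0.6132 0.2284 0.013 ] [0.0989 0.0668 0.0138]
side tape [245 159  25  16 187] [0.6143 0.2486 0.0473] [0.1    0.1111 0.0146]
side tape [223 166  11   5  35] [0.4993 0.2568 0.0477] [0.0423 0.0201 0.0143]
side tape [223 192   9   2  12] [0.468  0.1062 0.0477] [0.0303 0.0124 0.0075]
pan [ 0.6358 -0.0268] 0.07619509394439335
```

```bash
cat >> h.py <<'E'
np.set_printoptions(precision=4,suppress=True)
def plan(pos,yaw=None):
    """shift mm in tool axes after having turned to (down, jaw axis at yaw from world y)"""
    o=manip.get_obs(); M=R.from_quat(o['ee_rot']).as_matrix()
    print('clock',o['clock'],'pos',o['position'],'f',o['ft_force'],'grip mm',o['grip_width']*85.4)
    print('tool axes x',M[:,0],'y',M[:,1],'z',M[:,2])
    G=M
    if yaw is not None:
        x=np.array([0,0,-1.]); y=np.array([-np.sin(yaw),np.cos(yaw),0]); 
        if y@M[:,1]<0: y=-y
        G=np.c_[x,y,np.cross(x,y)]
        print('turn rotvec (tool)',R.from_matrix(M.T@G).as_rotvec())
    d=np.array(pos)-o['position']
    print('world d mm',d*1e3,'shift before turn',M.T@d*1e3,'after turn',G.T@d*1e3)
E
python3 -c "
from h import *
plan([.502,.2755,.25],0.)
c=cams.camera('wrist');print(np.array(c['T_tool_cam']))
"
```

```text
clock 1.8 pos [0.2077 0.5895 0.2313] f [ 0.131  -0.1045 -0.1349] grip mm 85.12454642248828
tool axes x [ 0.  0. -1.] y [0.3324 0.9431 0.    ] z [ 0.9431 -0.3324 -0.    ]
turn rotvec (tool) [-0.3388  0.     -0.    ]
world d mm [ 294.2756 -313.9764   18.6668] shift before turn [ -18.6764 -198.3058  381.908 ] after turn [ -18.6668 -313.9764  294.2756]
[[ 0.0005 -0.3148  0.9491 -0.1419]
 [ 1.     -0.0002 -0.0006 -0.0001]
 [ 0.0004  0.9491  0.3148 -0.0809]
 [ 0.      0.      0.      1.    ]]
```

```bash
python3 -m handwheel '-3 -22 42 0 0 0 85;-3 -22 42 0 0 0 85;-3 -22 42 0 0 0 85;-3 -22 42 0 0 0 85;-3 -22 42 0 0 0 85;-3 -22 42 0 0 0 85;-3 -22 42 0 0 0 85;-3 -22 42 0 0 0 85'; python3 -m handwheel '-3 -22 46 0 0 0 85; 0 0 0 -0.113 0 0 85;0 0 0 -0.113 0 0 85;0 0 0 -0.113 0 0 85; 0 0 0 0 0 0 85'
python3 - <<'E'
from h import *
plan([.502,.2755,.25],0.)
o=manip.get_obs(); c=cams.camera('wrist'); T=pose_cam(c,o)
cv2.imwrite('pics/w1.png',c['color'])
for t in ['stylus','stand']: print(t,[(r['box'],r['conf']) for r in cams.recognise('wrist',t)])
P=cloud(c,T);Z=P[...,2];ok=c['depth']>0
for lo,hi,na in [(.142,.156,'handletop'),(.085,.156,'handle'),(.072,.084,'collar'),(.064,.073,'block')]:
    m=ok&(Z>lo)&(Z<hi)&(abs(P[...,0]-.5)<.08)&(abs(P[...,1]-.275)<.08)
    q=P[m]
    if len(q): print(na,len(q),(q.min(0)+q.max(0))/2,q.max(0)-q.min(0),q.mean(0))
E
```

```text
clock: 2.65
position: [0.4672, 0.3103, 0.2558]
ee_rot: [0.119, 0.697, -0.119, 0.697]
ft_force: [1.8, 0.2, 0.4]
grip_width: 0.996
clock: 3.15
position: [0.5015, 0.2765, 0.2583]
ee_rot: [-0.001, 0.707, 0.001, 0.707]
ft_force: [0.6, -0.5, -0.1]
grip_width: 0.997
clock 3.15 pos [0.5015 0.2765 0.2583] f [ 0.6414 -0.4685 -0.1074] grip mm 85.14469343544388
tool axes x [ 0.0001  0.0002 -1.    ] y [-0.0019  1.      0.0002] z [1.     0.0019 0.0001]
turn rotvec (tool) [ 0.0019  0.0001 -0.0002]
world d mm [ 0.5179 -1.0037 -8.2971] shift before turn [ 8.2969 -1.0066  0.5155] after turn [ 8.2971 -1.0037  0.5179]
stylus [([247.7, 151.3, 26.4, 42.2], 0.98)]
stand [([223.9, 107.4, 75.8, 86.2], 0.76)]
handletop 400 [0.5022 0.2778 0.1468] [0.0169 0.0178 0.0094] [0.5016 0.2778 0.1488]
handle 714 [0.502  0.2778 0.1183] [0.0173 0.0184 0.0663] [0.499  0.2778 0.135 ]
collar 213 [0.4999 0.2786 0.0779] [0.0194 0.0273 0.0118] [0.497  0.2778 0.0774]
block 1146 [0.5027 0.2783 0.0684] [0.0485 0.0482 0.0087] [0.4982 0.2777 0.0694]
```

View pics/w1.png

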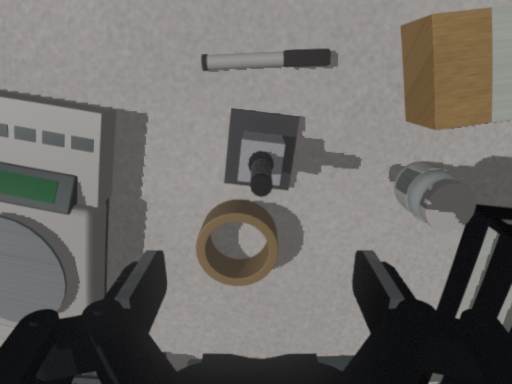

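The wrist view shows the stylus at (261,175) in its stand, with the tape roll below it and the marker above, and all clear of the jaws. The wrist depth puts the axis at (0.502, 0.278). Now I descend and grip.

```bash
python3 -m handwheel '20 1.3 0.5 0.002 0 0 50;25 0 0 0 0 0 50;25 0 0 0 0 0 50;25 0 0 0 0 0 50;25 0 0 0 0 0 50;25 0 0 0 0 0 50;18 0 0 0 0 0 50;0 0 0 0 0 0 50' 60
python3 - <<'E'
from h import *
plan([.502,.2778,.095],0.)
o=manip.get_obs(); c=cams.camera('wrist'); cv2.imwrite('pics/w2.png',c['color'])
E
```

```text
clock: 4.1
position: [0.5004, 0.2771, 0.0928]
ee_rot: [0.0, 0.708, -0.002, 0.706]
ft_force: [-1.7, 0.4, 0.3]
grip_width: 0.587
clock 4.1 pos [0.5004 0.2771 0.0928] f [-1.7311  0.4052  0.3374] grip mm 50.1146101364822
tool axes x [-0.0036 -0.0025 -1.    ] y [ 0.0036  1.     -0.0026] z [ 1.     -0.0036 -0.0036]
turn rotvec (tool) [-0.0036 -0.0036  0.0026]
world d mm [1.5714 0.7139 2.2094] shift before turn [-2.2168  0.7138  1.561 ] after turn [-2.2094  0.7139  1.5714]
```

View pics/w2.png

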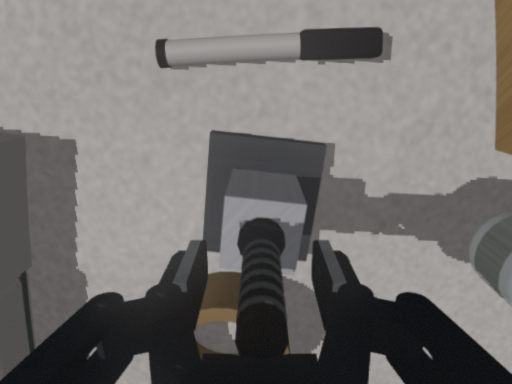

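The handle sits centred between the pads, with columns 200 and 320 at the pads and 261 at the handle. I make a small correction and close.

```bash
python3 -m handwheel '-2 0.5 1.5 -0.0036 -0.0036 0.0026 50;0 0 0 0 0 0 10;0 0 0 0 0 0 10;0 0 0 0 0 0 10;0 0 0 0 0 0 10;0 0 0 0 0 0 10' 60
python3 - <<'E'
from h import *
plan([.502,.2778,.095],0.)
E
```

```text
clock: 4.75
position: [0.504, 0.2787, 0.0983]
ee_rot: [0.001, 0.705, 0.002, 0.709]
ft_force: [-1.2, -0.8, 6.5]
grip_width: 0.191
clock 4.75 pos [0.504  0.2787 0.0983] f [-1.1721 -0.8289  6.4759] grip mm 16.313048703936502
tool axes x [ 0.0049  0.0037 -1.    ] y [-0.0016  1.      0.0037] z [1.     0.0015 0.0049]
turn rotvec (tool) [ 0.0016  0.0049 -0.0037]
world d mm [-1.9865 -0.8598 -3.29  ] shift before turn [ 3.2771 -0.8687 -2.004 ] after turn [ 3.29   -0.8598 -1.9865]
```

```bash
python3 -m handwheel '-5 0 0 0 0 0 10;-15 0 0 0 0 0 10;-20 0 0 0 0 0 10;-20 0 0 0 0 0 10;-20 0 0 0 0 0 10;-20 0 0 0 0 0 10;0 0 0 0 0.0045 -0.0035 10;0 0 0 0 0 0 10'
python3 - <<'E'
from h import *
plan([.502,.2778,.198],0.)
for n in ['side','wrist']:
    c=cams.camera(n); cv2.imwrite(f'pics/{n}3.png',c['color'] if n=='wrist' else cv2.resize(c['color'][100:260,150:350],None,fx=3,fy=3))
E
```

```text
clock: 5.55
position: [0.5032, 0.2782, 0.1979]
ee_rot: [-0.001, 0.707, 0.001, 0.707]
ft_force: [0.8, 0.1, -0.7]
grip_width: 0.196
clock 5.55 pos [0.5032 0.2782 0.1979] f [ 0.7737  0.0813 -0.699 ] grip mm 16.706208763488714
tool axes x [-0.0002 -0.0003 -1.    ] y [-0.0018  1.     -0.0003] z [ 1.      0.0018 -0.0002]
turn rotvec (tool) [ 0.0018 -0.0002  0.0003]
world d mm [-1.2245 -0.4167  0.1495] shift before turn [-0.149  -0.4145 -1.2253] after turn [-0.1495 -0.4167 -1.2245]
```

View pics/wrist3.png

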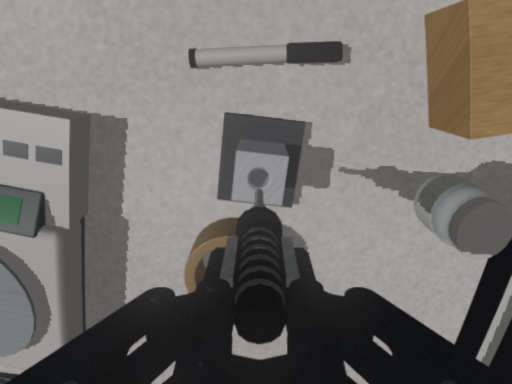

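View pics/side3.png

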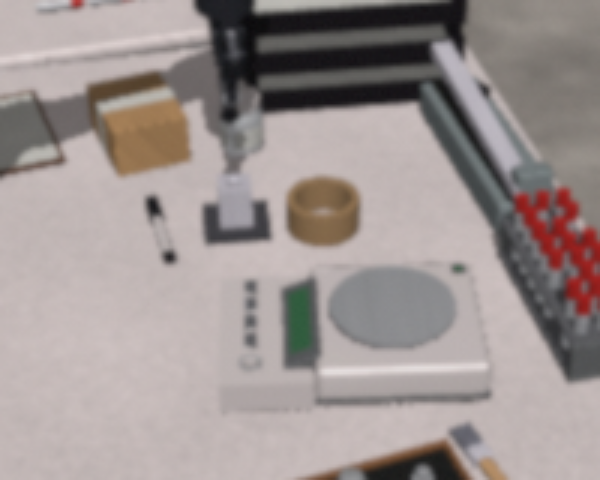

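Run:
```python
from h import *
o=manip.get_obs(); c=cams.camera('wrist'); T=pose_cam(c,o)
print(o['position'])
p=o['position']
# predicted pixel of tip, rod top
for d in [.0883]:
    for h in [0,.033,.06,.068,.14]: print(h,proj(c,T,[p[0],p[1],p[2]-d+h]))
crop=c['color'][130:260,200:320]; cv2.imwrite('pics/w4.png',cv2.resize(crop,None,fx=5,fy=5,interpolation=cv2.INTER_CUBIC)[:600])
print('hole',at_z(c,T,[[258,177]],.07))
```

```text
[0.5027 0.2779 0.1965]
0 [[259.7182 194.2371]]
0.033 [[259.678  211.2526]]
0.06 [[259.635  229.3806]]
0.068 [[259.6198 235.7331]]
0.14 [[259.3899 330.1711]]
hole [[0.5007 0.2764 0.07  ]]
```

View pics/w4.png

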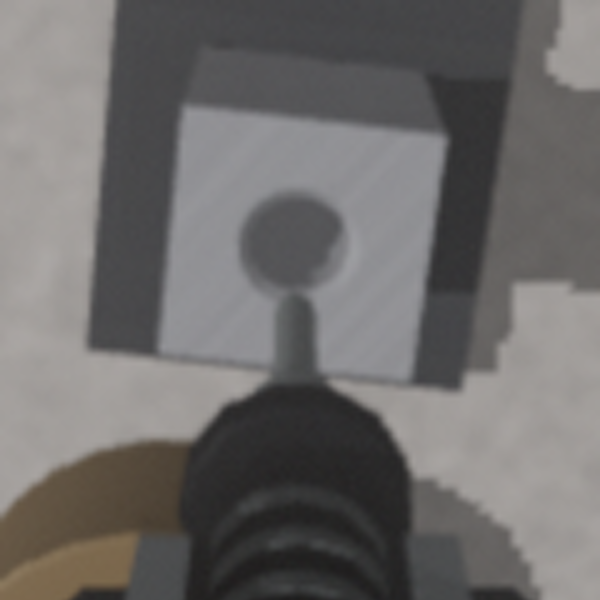

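```bash
python3 -m handwheel '-2 -15 -2 0 0 0 10;0 -30 -4 0 0 0 10;0 -40 -5 0 0 0 10;0 -40 -5 0 0 0 10;0 -40 -5 0 0 0 10;0 -40 -5 0 0 0 10;0 -40 -5 0 0 0 10;0 -40 -5 0 0 0 10' 60;python3 -m handwheel '0 -32 -3 0 0 0 10;0 -15 -2 0 0 0 10;0 -6 0 0 0 0 10;0 0 0 0 0 0 10;0 0 0 0 0 0 10;0 0 0 0 0 0 10'
python3 - <<'E'
from h import *
plan([.4617,-.0605,.198],0.)
o=manip.get_obs(); c=cams.camera('wrist'); T=pose_cam(c,o)
cv2.imwrite('pics/w5.png',c['color'])
p=o['position']; M=R.from_quat(o['ee_rot']).as_matrix()
print('tip px',proj(c,T,p+M[:,0]*.0883))
E
```

```text
clock: 6.5
position: [0.4663, -0.0096, 0.1993]
ee_rot: [-0.0, 0.708, 0.0, 0.707]
ft_force: [0.3, -0.0, -1.0]
grip_width: 0.193
clock: 7.1
position: [0.4627, -0.0589, 0.1994]
ee_rot: [-0.002, 0.708, 0.001, 0.707]
ft_force: [0.6, -0.6, -1.2]
grip_width: 0.194
clock 7.1 pos [ 0.4627 -0.0589  0.1994] f [ 0.5718 -0.6141 -1.2072] grip mm 16.540912607689254
tool axes x [-0.0012 -0.0008 -1.    ] y [-0.0035  1.     -0.0008] z [ 1.      0.0035 -0.0012]
turn rotvec (tool) [ 0.0035 -0.0012  0.0008]
world d mm [-1.0024 -1.5689 -1.4062] shift before turn [ 1.4086 -1.5642 -1.0062] after turn [ 1.4062 -1.5689 -1.0024]
tip px [[259.5353 194.0231]]
```

View pics/w5.png

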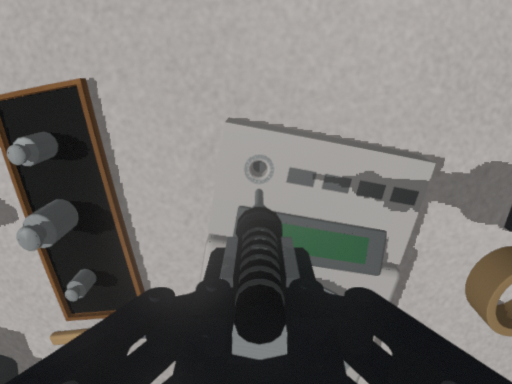

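Run:
```python
from h import *
o=manip.get_obs(); c=cams.camera('wrist'); T=pose_cam(c,o)
p=o['position']
g=c['color'][145:215,225:295]; cv2.imwrite('pics/w6.png',cv2.resize(g,None,fx=8,fy=8,interpolation=cv2.INTER_CUBIC))
print(p,'axis point at deck px',proj(c,T,[p[0],p[1],.046]))
for uv in [[259,167],[259,169],[259,171]]: print(uv,at_z(c,T,[uv],.046))
print('tip edge',proj(c,T,[p[0]-.003,p[1],p[2]-.0883]))
print([(r['box'],r['conf']) for r in cams.recognise('wrist','cal_button')])
```

```text
[ 0.4627 -0.059   0.1995] axis point at deck px [[259.6582 170.7429]]
[259, 167] [[ 0.4592 -0.0596  0.046 ]]
[259, 169] [[ 0.4611 -0.0596  0.046 ]]
[259, 171] [[ 0.463  -0.0596  0.046 ]]
tip edge [[259.6502 190.279 ]]
[([235.1, 287.2, 114.0, 82.3], 0.52)]
```

View pics/w6.png

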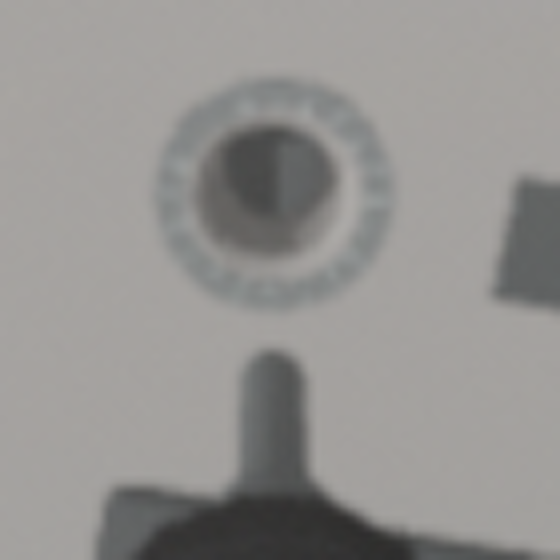

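The eyelet centre is at about (259,169), which is (0.461, −0.060). The tip's front edge is at (259,188). I only need about −0.6 mm in x, then I can go down into the recess.

```bash
python3 -m handwheel '10 -0.2 -0.6 0.003 -0.001 0.001 10;15 0 0 0 0 0 10;15 0 0 0 0 0 10;10 0 0 0 0 0 10;4 0 0 0 0 0 10;0 0 0 0 0 0 10;0 0 0 0 0 0 10'
python3 - <<'E'
from h import *
plan([.4621,-.0592,.118],0.)
o=manip.get_obs(); c=cams.camera('wrist'); T=pose_cam(c,o)
p=o['position']
g=c['color'][145:265,205:315]; cv2.imwrite('pics/w7.png',cv2.resize(g,None,fx=5,fy=5,interpolation=cv2.INTER_CUBIC))
print(proj(c,T,[p[0]-.003,p[1],p[2]-.0883]), at_z(c,T,[[259,180]],.046))
E
```

```text
clock: 7.95
position: [0.4624, -0.0602, 0.146]
ee_rot: [0.0, 0.707, -0.0, 0.707]
ft_force: [-0.8, 0.1, -0.1]
grip_width: 0.196
clock 7.95 pos [ 0.4624 -0.0602  0.146 ] f [-0.8305  0.1434 -0.1358] grip mm 16.749914055337005
tool axes x [ 0.0007  0.0002 -1.    ] y [0.0012 1.     0.0002] z [ 1.     -0.0012  0.0007]
turn rotvec (tool) [-0.0012  0.0007 -0.0002]
world d mm [ -0.2648   0.9864 -27.9501] shift before turn [27.9501  0.9813 -0.2844] after turn [27.9501  0.9864 -0.2648]
[[259.5105 190.0802]] [[ 0.4552 -0.0606  0.046 ]]
```

View pics/w7.png

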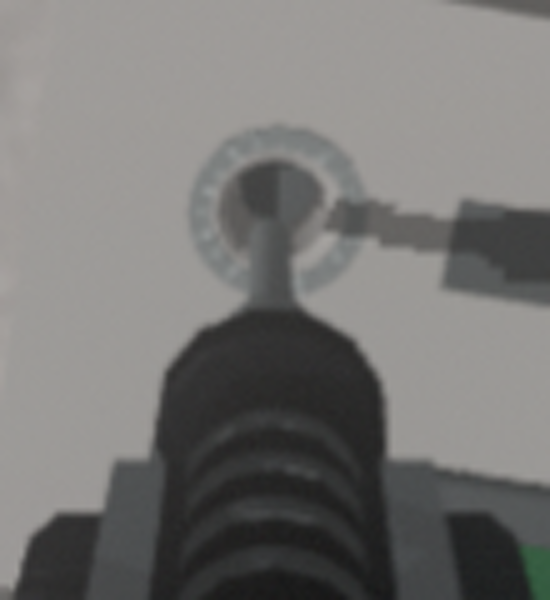

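The tip is at (259,188) and the eyelet centre at (261,187). I nudge +0.7 mm in y and −0.8 mm in x, then go on down.

```bash
python3 -m handwheel '4 0.7 -0.8 0 0 0 10;6 0 0 0 0 0 10;6 0 0 0 0 0 10;4 0 0 0 0 0 10;0 0 0 0 0 0 10;0 0 0 0 0 0 10'
python3 - <<'E'
from h import *
plan([.4615,-.0595,.118],0.)
E
```

```text
clock: 8.6
position: [0.4613, -0.0595, 0.1255]
ee_rot: [0.0, 0.707, -0.0, 0.707]
ft_force: [-0.2, -0.3, -0.9]
grip_width: 0.194
clock 8.6 pos [ 0.4613 -0.0595  0.1255] f [-0.2444 -0.2985 -0.9317] grip mm 16.549397941158524
tool axes x [-0.0001  0.0001 -1.    ] y [0.0012 1.     0.0001] z [ 1.     -0.0012 -0.0001]
turn rotvec (tool) [-0.0012 -0.0001 -0.0001]
world d mm [ 0.2491  0.0082 -7.4816] shift before turn [7.4816 0.0079 0.25  ] after turn [7.4816 0.0082 0.2491]
```

```bash
python3 -m handwheel '2 0 0 0 0 0 10;1 0 0 0 0 0 10;0 0 0 0 0 0 10;0 0 0 0 0 0 10'; python3 -m handwheel '1 0 0 0 0 0 10;0 0 0 0 0 0 10;0 0 0 0 0 0 10';python3 -m handwheel '1 0 0 0 0 0 10;0 0 0 0 0 0 10;0 0 0 0 0 0 10'
```

```text
clock: 9.0
position: [0.4613, -0.0595, 0.1226]
ee_rot: [0.0, 0.707, -0.0, 0.707]
ft_force: [-0.1, 0.3, 0.3]
grip_width: 0.194
clock: 9.3
position: [0.4614, -0.0595, 0.1217]
ee_rot: [0.0, 0.707, -0.0, 0.707]
ft_force: [-0.3, -0.1, 1.4]
grip_width: 0.189
clock: 9.6
position: [0.4614, -0.0595, 0.1206]
ee_rot: [0.0, 0.707, -0.0, 0.707]
ft_force: [-0.2, 0.3, 1.7]
grip_width: 0.194
```

```bash
python3 -m handwheel '1 0 0 0 0 0 10;0 0 0 0 0 0 10;0 0 0 0 0 0 10'; python3 -m handwheel '1 0 0 0 0 0 10;0 0 0 0 0 0 10;0 0 0 0 0 0 10';python3 -m handwheel '1 0 0 0 0 0 10;0 0 0 0 0 0 10;0 0 0 0 0 0 10'
```

```text
clock: 9.9
position: [0.4614, -0.0595, 0.1196]
ee_rot: [0.0, 0.707, -0.0, 0.707]
ft_force: [-0.2, -0.7, 3.4]
grip_width: 0.195
clock: 10.2
position: [0.4614, -0.0595, 0.1186]
ee_rot: [0.001, 0.707, -0.0, 0.707]
ft_force: [0.2, 0.8, 3.1]
grip_width: 0.198
clock: 10.5
position: [0.4616, -0.0595, 0.118]
ee_rot: [0.001, 0.707, -0.0, 0.707]
ft_force: [-0.3, -0.1, 7.1]
grip_width: 0.193
```

The 7 N reading means the button has bottomed out. I add a little margin and hold.

```bash
python3 -m handwheel '0.5 0 0 0 0 0 10;0 0 0 0 0 0 10;0 0 0 0 0 0 10;0 0 0 0 0 0 10;0 0 0 0 0 0 10;0 0 0 0 0 0 10;0 0 0 0 0 0 10;0 0 0 0 0 0 10';python3 -m handwheel '0 0 0 0 0 0 10;0 0 0 0 0 0 10;0 0 0 0 0 0 10;0 0 0 0 0 0 10;0 0 0 0 0 0 10;0 0 0 0 0 0 10;0 0 0 0 0 0 10;0 0 0 0 0 0 10'; python3 -m handwheel '0 0 0 0 0 0 10;0 0 0 0 0 0 10'
```

```text
clock: 11.3
position: [0.4618, -0.0595, 0.1178]
ee_rot: [0.001, 0.707, -0.0, 0.708]
ft_force: [-0.8, 0.3, 10.5]
grip_width: 0.195
clock: 12.1
position: [0.4618, -0.0595, 0.1178]
ee_rot: [0.001, 0.707, -0.0, 0.708]
ft_force: [-0.6, 0.6, 10.5]
grip_width: 0.194
clock: 12.3
position: [0.4618, -0.0595, 0.1178]
ee_rot: [0.001, 0.707, -0.0, 0.708]
ft_force: [-0.4, 0.2, 11.4]
grip_width: 0.193
```

Held 1.8 s at 10–11 N, with TCP z consistent with full travel. Next I withdraw and return to the stand.

```bash
python3 -m handwheel '-4 0 0 0 0 0 10;-10 0 0 0 0 0 10;-20 0 0 0 0 0 10;-25 0 0 0 0 0 10;-20 0 0 0 0 0 10;-5 0 0 0 0 0 10;0 15 2 0 0 0 10;0 30 4 0 0 0 10'; python3 -m handwheel '0 40 5 0 0 0 10;0 40 5 0 0 0 10;0 40 5 0 0 0 10;0 40 5 0 0 0 10;0 40 5 0 0 0 10;0 40 5 0 0 0 10;0 32 4 0 0 0 10;0 15 2 0 0 0 10';  python3 -m handwheel '0 5 2 0 0 0 10;0 0 0 0 0 0 10;0 0 0 0 0 0 10;0 0 0 0 0 0 10'
python3 - <<'E'
from h import *
plan([.502,.2778,.198],0.)
o=manip.get_obs(); c=cams.camera('wrist'); T=pose_cam(c,o); p=o['position']
g=c['color'][130:260,200:320]; cv2.imwrite('pics/w8.png',cv2.resize(g,None,fx=4.6,fy=4.6,interpolation=cv2.INTER_CUBIC))
print(proj(c,T,[[p[0]-.003,p[1],p[2]-.0883],[p[0],p[1],.07]]), at_z(c,T,[[259,178],[259,180]],.07))
E
```

```text
clock: 13.1
position: [0.4669, -0.0159, 0.2007]
ee_rot: [0.002, 0.707, -0.002, 0.707]
ft_force: [1.5, -0.3, -0.3]
grip_width: 0.193
clock: 13.9
position: [0.5025, 0.2757, 0.1997]
ee_rot: [-0.001, 0.708, 0.001, 0.706]
ft_force: [0.1, 0.5, -0.4]
grip_width: 0.197
clock: 14.3
position: [0.506, 0.2758, 0.2013]
ee_rot: [0.001, 0.707, -0.001, 0.707]
ft_force: [-0.5, 0.1, 1.1]
grip_width: 0.192
clock 14.3 pos [0.506  0.2758 0.2013] f [-0.4621  0.0654  1.0656] grip mm 16.356783433351346
tool axes x [ 0.0003 -0.0001 -1.    ] y [ 0.0033  1.     -0.0001] z [ 1.     -0.0033  0.0003]
turn rotvec (tool) [-0.0033  0.0003  0.0001]
world d mm [-4.0143  1.9779 -3.2837] shift before turn [ 3.2822  1.9649 -4.0219] after turn [ 3.2837  1.9779 -4.0143]
[[259.535  190.1184]
 [259.5404 177.3569]] [[0.5066 0.2754 0.07  ]
 [0.5084 0.2753 0.07  ]]
```

View pics/w8.png

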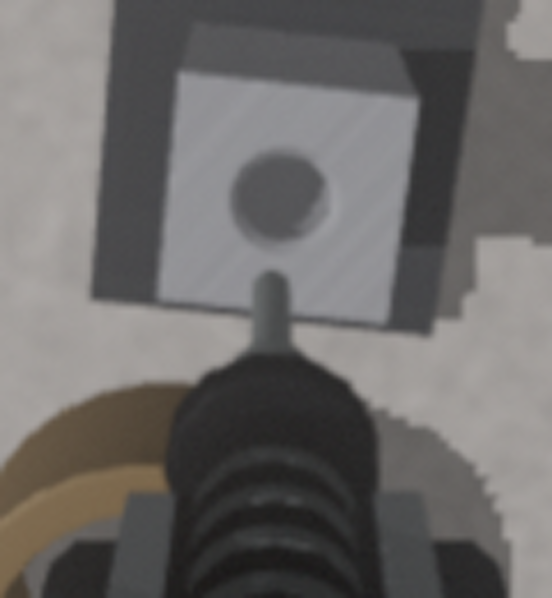

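The tip is at (259,188) and the hole centre at (261,173). I need y +2.1 and x −3.5, then a partial descent to look again.

```bash
python3 -m handwheel '0 2.1 -3.5 -0.003 0 0 10;15 0 0 0 0 0 10;15 0 0 0 0 0 10;3 0 0 0 0 0 10;0 0 0 0 0 0 10;0 0 0 0 0 0 10;0 0 0 0 0 0 10'
python3 - <<'E'
from h import *
plan([.5025,.2778,.098],0.)
o=manip.get_obs(); c=cams.camera('wrist'); T=pose_cam(c,o); p=o['position']
g=c['color'][130:260,200:320]; cv2.imwrite('pics/w9.png',cv2.resize(g,None,fx=4.6,fy=4.6,interpolation=cv2.INTER_CUBIC))
print(proj(c,T,[[p[0]-.003,p[1],p[2]-.0883],[p[0],p[1],.07]]), at_z(c,T,[[259,185],[259,187]],.07))
E
```

```text
clock: 15.05
position: [0.5025, 0.2797, 0.1686]
ee_rot: [-0.0, 0.707, 0.001, 0.707]
ft_force: [0.2, -0.3, -1.5]
grip_width: 0.189
clock 15.05 pos [0.5025 0.2797 0.1686] f [ 0.1839 -0.2886 -1.477 ] grip mm 16.117024020545895
tool axes x [ 0.0008  0.0006 -1.    ] y [-0.0018  1.      0.0006] z [1.     0.0018 0.0008]
turn rotvec (tool) [ 0.0018  0.0008 -0.0006]
world d mm [  0.0111  -1.914  -70.5915] shift before turn [70.5903 -1.957  -0.0484] after turn [70.5915 -1.914   0.0111]
[[259.4698 190.0658]
 [259.4545 189.4608]] [[0.4989 0.2794 0.07  ]
 [0.5005 0.2794 0.07  ]]
```

View pics/w9.png

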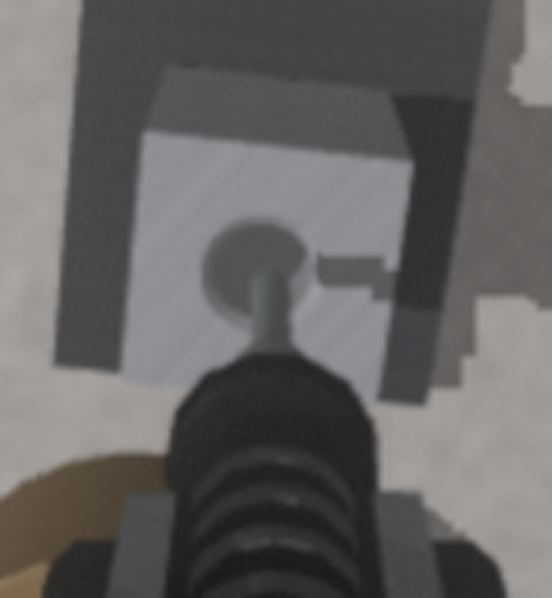

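```bash
python3 -m handwheel '0 -2 0 0 0 0 10;4 0 0 0 0 0 10;0 0 0 0 0 0 10;0 0 0 0 0 0 10;0 0 0 0 0 0 10;0 0 0 0 0 0 10'
python3 - <<'E'
from h import *
plan([.5025,.2778,.098],0.)
o=manip.get_obs(); c=cams.camera('wrist'); T=pose_cam(c,o); p=o['position']
g=c['color'][130:260,200:320]; cv2.imwrite('pics/w10.png',cv2.resize(g,None,fx=4.6,fy=4.6,interpolation=cv2.INTER_CUBIC))
print(proj(c,T,[[p[0]-.003,p[1],p[2]-.0883],[p[0],p[1],.07]]))
E
```

```text
clock: 15.7
position: [0.5022, 0.2776, 0.1642]
ee_rot: [-0.001, 0.707, 0.001, 0.707]
ft_force: [1.0, -0.4, -0.5]
grip_width: 0.195
clock 15.7 pos [0.5022 0.2776 0.1642] f [ 1.0108 -0.3604 -0.4645] grip mm 16.660130546447306
tool axes x [ 0.0002  0.0002 -1.    ] y [-0.0018  1.      0.0002] z [1.     0.0018 0.0002]
turn rotvec (tool) [ 0.0018  0.0002 -0.0002]
world d mm [  0.2689   0.2035 -66.1939] shift before turn [66.1941  0.1878  0.2529] after turn [66.1939  0.2035  0.2689]
[[259.5152 190.1272]
 [259.505  191.3939]]
```

View pics/w10.png

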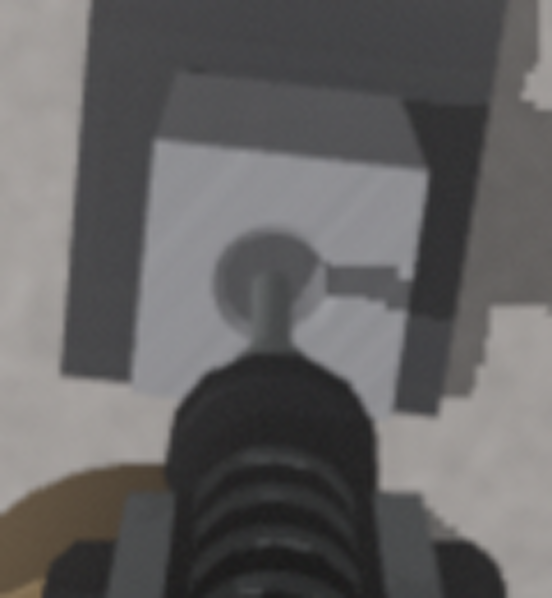

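Aligned: hole centre at (259,192), stylus axis predicted at (259.5,191.4). Inserting.

```bash
python3 -m handwheel '6 0 0 0 0 0 10;10 0 0 0 0 0 10;10 0 0 0 0 0 10;10 0 0 0 0 0 10;0 0 0 0 0 0 10' ; python3 -m handwheel '8 0 0 0 0 0 10;8 0 0 0 0 0 10;6 0 0 0 0 0 10;3 0 0 0 0 0 10;0 0 0 0 0 0 10;0 0 0 0 0 0 10'
```

```text
clock: 16.25
position: [0.5012, 0.277, 0.126]
ee_rot: [-0.001, 0.708, 0.0, 0.706]
ft_force: [-0.4, -0.4, -0.5]
grip_width: 0.193
clock: 16.85
position: [0.5023, 0.2777, 0.1033]
ee_rot: [-0.001, 0.707, 0.001, 0.707]
ft_force: [-0.2, 0.9, -1.2]
grip_width: 0.195
```

```bash
python3 -m handwheel '2 0 0 0 0 0 10;0 0 0 0 0 0 10;0 0 0 0 0 0 10' ; python3 -m handwheel '1.5 0 0 0 0 0 10;0 0 0 0 0 0 10;0 0 0 0 0 0 10';python3 -m handwheel '1 0 0 0 0 0 10;0 0 0 0 0 0 10;0 0 0 0 0 0 10'
```

```text
clock: 17.15
position: [0.5022, 0.2776, 0.1012]
ee_rot: [-0.001, 0.707, 0.001, 0.707]
ft_force: [-0.3, 0.5, -0.3]
grip_width: 0.195
clock: 17.45
position: [0.5022, 0.2775, 0.0996]
ee_rot: [-0.001, 0.707, 0.001, 0.707]
ft_force: [-0.2, -0.0, -0.9]
grip_width: 0.193
clock: 17.75
position: [0.5021, 0.2776, 0.0986]
ee_rot: [-0.001, 0.707, 0.001, 0.707]
ft_force: [0.4, 0.1, -0.5]
grip_width: 0.195
```

```bash
python3 -m handwheel '1 0 0 0 0 0 10;0 0 0 0 0 0 10;0 0 0 0 0 0 10' ; python3 -m handwheel '1 0 0 0 0 0 10;0 0 0 0 0 0 10;0 0 0 0 0 0 10'
```

```text
clock: 18.05
position: [0.5024, 0.2776, 0.0983]
ee_rot: [-0.0, 0.707, 0.001, 0.707]
ft_force: [-2.1, -1.8, 5.0]
grip_width: 0.194
clock: 18.35
position: [0.5025, 0.2777, 0.0983]
ee_rot: [-0.0, 0.707, 0.001, 0.707]
ft_force: [-5.2, -1.7, 14.9]
grip_width: 0.196
```

The collar is seated, with contact at TCP z 0.0983, the same as at the grasp. I relax the force, open and retreat.

```bash
python3 -m handwheel '-1.5 0 0 0 0 0 10;0 0 0 0 0 0 45;0 0 0 0 0 0 45;0 0 0 0 0 0 45;0 0 0 0 0 0 45' ; python3 -m handwheel '-5 0 0 0 0 0 50;-20 0 0 0 0 0 50;-30 0 0 0 0 0 50;-35 0 0 0 0 0 50;-35 0 0 0 0 0 50;-25 0 0 0 0 0 50;-10 0 0 0 0 0 50;0 0 0 0 0 0 50'
python3 - <<'E'
from h import *
plan([.525,-.283,.25],0.1)
o=manip.get_obs(); c=cams.camera('wrist'); T=pose_cam(c,o); cv2.imwrite('pics/w11.png',c['color'])
P=cloud(c,T);Z=P[...,2];ok=c['depth']>0
for lo,hi,na in [(.142,.16,'handletop'),(.072,.084,'collar'),(.064,.073,'block')]:
    m=ok&(Z>lo)&(Z<hi)&(abs(P[...,0]-.5)<.06)&(abs(P[...,1]-.275)<.06)
    q=P[m]
    if len(q): print(na,len(q),(q.min(0)+q.max(0))/2,q.max(0)-q.min(0),np.median(q,0))
E
```

```text
clock: 18.85
position: [0.5021, 0.2776, 0.098]
ee_rot: [-0.001, 0.707, 0.001, 0.707]
ft_force: [-0.1, 0.2, -0.5]
grip_width: 0.53
clock: 19.65
position: [0.5026, 0.2778, 0.2593]
ee_rot: [-0.0, 0.706, 0.001, 0.708]
ft_force: [0.1, 0.1, -0.3]
grip_width: 0.586
clock 19.65 pos [0.5026 0.2778 0.2593] f [ 0.079   0.0961 -0.3192] grip mm 50.062609552428
tool axes x [ 0.0019  0.0015 -1.    ] y [-0.0018  1.      0.0015] z [1.     0.0018 0.0019]
turn rotvec (tool) [-0.0982  0.002  -0.0014]
world d mm [  22.3637 -560.8167   -9.3143] shift before turn [   8.5117 -560.8691   21.3463] after turn [   9.3143 -560.2476  -33.7363]
handletop 401 [0.5005 0.2775 0.1466] [0.0173 0.0179 0.0088] [0.5    0.2776 0.1491]
collar 208 [0.4979 0.2776 0.0781] [0.0188 0.0242 0.0118] [0.4939 0.2776 0.0773]
block 1111 [0.5027 0.2778 0.0684] [0.0482 0.0484 0.0086] [0.4953 0.2786 0.0694]
```

View pics/w11.png

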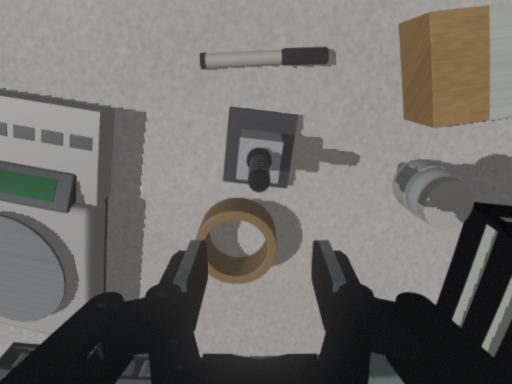

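The stylus is back home: handle top at z≈0.149 as before, at (259,175) in the picture, and upright. On to the weight.

```bash
python3 -m handwheel '0 -25 1 0 0 0 70;0 -45 2 0 0 0 70;0 -45 2 0 0 0 70;0 -45 2 0 0 0 70;0 -45 2 0 0 0 70;0 -45 2 0 0 0 70;0 -45 2 0 0 0 70;0 -45 2 0 0 0 70' ; python3 -m handwheel '0 -45 2 0 0 0 70;0 -45 2 0 0 0 70;0 -45 2 0 0 0 70;0 -45 1 0 0 0 70;0 -30 0 0 0 0 70;0 -10 0 -0.05 0 0 70;0 0 0 -0.048 0 0 70;0 0 0 0 0 0 70'; python3 -m handwheel '0 0 0 0 0 0 70;0 0 0 0 0 0 70'
python3 - <<'E'
from h import *
plan([.525,-.283,.25],0.1)
o=manip.get_obs(); c=cams.camera('wrist'); T=pose_cam(c,o); cv2.imwrite('pics/w12.png',c['color'])
for t in ['weight_large','weight_medium','weight_small']: print(t,[(r['box'],r['conf']) for r in cams.recognise('wrist',t)])
P=cloud(c,T);Z=P[...,2];ok=c['depth']>0
m=ok&(Z>.028)&(Z<.09)&(P[...,1]<-.2)&(P[...,1]>-.35)&(abs(P[...,0]-.5)<.2)
k,l,s,ce=cv2.connectedComponentsWithStats(m.astype(np.uint8))
for i in range(1,k):
    if s[i][4]>30:
        q=P[l==i]; zt=np.percentile(q[:,2],97); t=q[q[:,2]>zt-.012]; b=q[q[:,2]<.05]
        print(s[i],'top',zt,(t.min(0)+t.max(0))/2,t.max(0)-t.min(0), 'all',(q.min(0)+q.max(0))/2,q.max(0)-q.min(0))
E
```

```text
clock: 20.5
position: [0.5168, -0.0642, 0.2563]
ee_rot: [-0.001, 0.708, 0.001, 0.706]
ft_force: [-0.1, 0.2, -0.2]
grip_width: 0.819
clock: 21.3
position: [0.5244, -0.2826, 0.256]
ee_rot: [-0.035, 0.707, 0.035, 0.705]
ft_force: [1.2, 0.8, -0.6]
grip_width: 0.819
clock: 21.5
position: [0.5251, -0.2819, 0.2574]
ee_rot: [-0.035, 0.706, 0.035, 0.706]
ft_force: [0.4, 0.3, 0.3]
grip_width: 0.819
clock 21.5 pos [ 0.5251 -0.2819  0.2574] f [0.4357 0.2618 0.2608] grip mm 69.92068113505069
tool axes x [-0.0007  0.0005 -1.    ] y [-0.0992  0.9951  0.0006] z [ 0.9951  0.0992 -0.0007]
turn rotvec (tool) [-0.0006 -0.0007 -0.0006]
world d mm [-0.1227 -1.1393 -7.4022] shift before turn [ 7.4016 -1.126  -0.2302] after turn [ 7.4022 -1.1213 -0.2359]
weight_large [([92.1, 1.7, 52.1, 38.5], 0.88), ([402.4, 222.3, 108.9, 96.0], 0.66), ([130.2, 118.7, 40.9, 40.2], 0.58)]
weight_medium [([247.2, 66.7, 28.8, 24.8], 0.91)]
weight_small [([254.1, 204.1, 20.5, 24.1], 0.58)]
[249  66  27  28 594] top 0.05519257441006312 [ 0.4452 -0.2871  0.0533] [0.018  0.0186 0.0054] all [ 0.4449 -0.287   0.0462] [0.0279 0.0277 0.0196]
[ 242  137   35   38 1030] top 0.0712767178264517 [ 0.5253 -0.2822  0.0673] [0.0252 0.025  0.0097] all [ 0.5253 -0.2823  0.0501] [0.0377 0.037  0.0442]
[256 212  19  20 286] top 0.04558966688115543 [ 0.6067 -0.2674  0.0399] [0.0152 0.0168 0.0126] all [ 0.6052 -0.2671  0.0372] [0.0195 0.022  0.018 ]
```

View pics/w12.png

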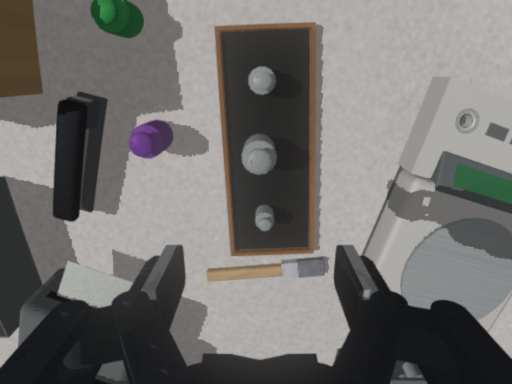

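The middle weight is the largest: 66 mm tall and 38 mm across at (0.525, −0.282), at pixel (259,155). The smaller two are at (262,80) and (264,218). I descend straight over it.

```bash
python3 -m handwheel '20 -0.4 0 0 0 0 70;35 0 0 0 0 0 70;35 0 0 0 0 0 70;35 0 0 0 0 0 70;30 0 0 0 0 0 70;20 0 0 0 0 0 70;10 0 0 0 0 0 70;0 0 0 0 0 0 70'; python3 -m handwheel '0 0 0 0 0 0 70;0 0 0 0 0 0 70'
python3 - <<'E'
from h import *
plan([.5253,-.2823,.017],0.1)
o=manip.get_obs(); c=cams.camera('wrist'); T=pose_cam(c,o); cv2.imwrite('pics/w13.png',c['color'])
E
```

```text
clock: 22.5
position: [0.5247, -0.2824, 0.0721]
ee_rot: [-0.035, 0.707, 0.036, 0.706]
ft_force: [-0.3, -0.2, 0.6]
grip_width: 0.823
clock: 22.7
position: [0.5261, -0.2832, 0.0744]
ee_rot: [-0.035, 0.705, 0.035, 0.707]
ft_force: [-0.6, 0.4, -0.0]
grip_width: 0.824
clock 22.7 pos [ 0.5261 -0.2832  0.0744] f [-0.6484  0.3681 -0.0344] grip mm 70.33336849664832
tool axes x [ 0.0022 -0.0005 -1.    ] y [-0.0996  0.995  -0.0007] z [0.995  0.0996 0.0022]
turn rotvec (tool) [-0.0002  0.0022  0.0007]
world d mm [ -0.7754   0.8844 -57.4435] shift before turn [57.4412  1.0002 -0.8079] after turn [57.4435  0.9574 -0.6832]
```

View pics/w13.png

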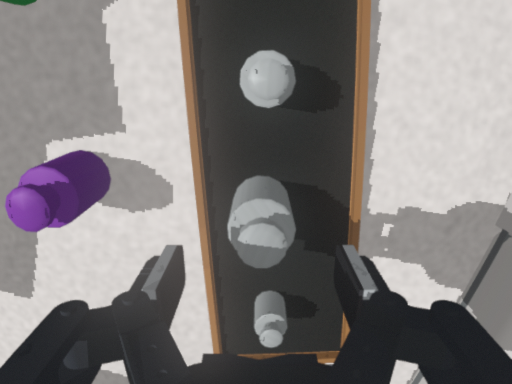

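The weight at column 262 is centred between the fingers (185–340). I go down the last 57 mm and grip.

```bash
python3 -m handwheel '12 0 0 0 0 0 70;15 0 0 0 0 0 70;15 0 0 0 0 0 70;10 0 0 0 0 0 70;5 0 0 0 0 0 70;0 0 0 0 0 0 70;0 0 0 0 0 0 70'
python3 - <<'E'
from h import *
plan([.5253,-.2823,.017],0.1)
o=manip.get_obs(); c=cams.camera('wrist'); T=pose_cam(c,o); cv2.imwrite('pics/w14.png',c['color'])
E
```

```text
clock: 23.45
position: [0.5254, -0.283, 0.0162]
ee_rot: [-0.035, 0.706, 0.035, 0.706]
ft_force: [-0.6, -0.6, 1.6]
grip_width: 0.82
clock 23.45 pos [ 0.5254 -0.283   0.0162] f [-0.5945 -0.5781  1.5739] grip mm 70.06187294162845
tool axes x [ 0.0004 -0.0001 -1.    ] y [-0.0995  0.995  -0.0001] z [0.995  0.0995 0.0004]
turn rotvec (tool) [-0.0003  0.0004  0.0001]
world d mm [-0.1245  0.6753  0.7512] shift before turn [-0.7513  0.6843 -0.0564] after turn [-0.7512  0.6844 -0.0565]
```

View pics/w14.png

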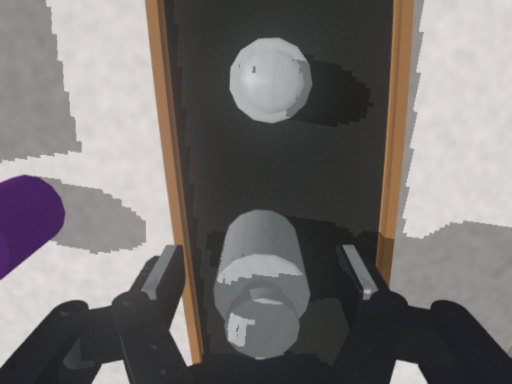

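```bash
python3 -m handwheel '-0.5 0 0 0 0 0 32;0 0 0 0 0 0 32;0 0 0 0 0 0 32;0 0 0 0 0 0 32;0 0 0 0 0 0 32;0 0 0 0 0 0 32' 60;  python3 -m handwheel '-3 0 0 0 0 0 32;-10 0 0 0 0 0 32;-10 0 0 0 0 0 32;0 0 0 0 0 0 32;0 0 0 0 0 0 32'
```

```text
clock: 24.1
position: [0.5256, -0.2826, 0.0173]
ee_rot: [-0.035, 0.706, 0.035, 0.707]
ft_force: [-1.5, 2.4, 7.6]
grip_width: 0.432
clock: 24.6
position: [0.5255, -0.2828, 0.0399]
ee_rot: [-0.035, 0.706, 0.035, 0.707]
ft_force: [-0.3, 0.0, -5.5]
grip_width: 0.425
```

```bash
python3 -m handwheel '-15 0 0 0 0 0 32;-25 0 0 0 0 0 32;-30 0 0 0 0 0 32;-30 0 0 0 0 0 32;-15 0 0 0 0 0 32;-5 0 0 0 0 0 32;0 10 6 0 0 0 32;0 20 11 0 0 0 32'; python3 -m handwheel '0 35 20 0 0 0 32;0 35 20 0 0 0 32;0 35 20 0 0 0 32;0 35 20 0 0 0 32;0 35 20 0 0 0 32;0 25 13 0 0 0 32;0 11 7 0 0 0 32;0 0 0 0 0 0 32'; python3 -m handwheel '0 0 0 0 0 0 32;0 0 0 0 0 0 32'
python3 - <<'E'
from h import *
plan([.637,-.0297,.089],0.1)
o=manip.get_obs(); c=cams.camera('wrist'); T=pose_cam(c,o); cv2.imwrite('pics/w15.png',c['color'])
c=cams.camera('side'); cv2.imwrite('pics/s15.png',cv2.resize(c['color'][130:310,190:350],None,fx=3.3,fy=3.3,interpolation=cv2.INTER_CUBIC))
E
```

```text
clock: 25.4
position: [0.538, -0.2517, 0.1581]
ee_rot: [-0.034, 0.707, 0.034, 0.706]
ft_force: [-0.0, 0.7, -5.5]
grip_width: 0.429
clock: 26.2
position: [0.6373, -0.026, 0.1576]
ee_rot: [-0.036, 0.707, 0.037, 0.705]
ft_force: [0.5, -0.7, -4.7]
grip_width: 0.421
clock: 26.4
position: [0.6369, -0.0313, 0.1591]
ee_rot: [-0.035, 0.707, 0.034, 0.706]
ft_force: [0.4, 1.1, -4.8]
grip_width: 0.426
clock 26.4 pos [ 0.6369 -0.0313  0.1591] f [ 0.3613  1.0872 -4.8323] grip mm 36.40112930503257
tool axes x [-0.0008 -0.0008 -1.    ] y [-0.0972  0.9953 -0.0007] z [ 0.9953  0.0972 -0.0009]
turn rotvec (tool) [-0.0026 -0.0009  0.0007]
world d mm [  0.1498   1.6122 -70.144 ] shift before turn [70.1426  1.6371  0.3691] after turn [70.144   1.5892  0.31  ]
```

View pics/w15.png

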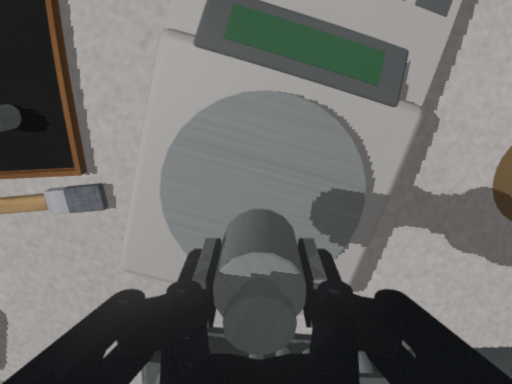

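View pics/s15.png

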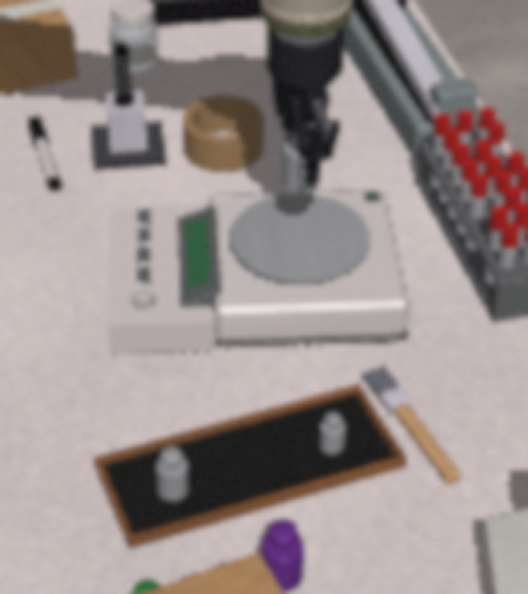

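Run:
```python
from h import *
o=manip.get_obs(); c=cams.camera('wrist'); T=pose_cam(c,o); 
a=np.linspace(0,2*np.pi,9)
print(o['position'],proj(c,T,np.c_[.637+.075*np.cos(a),-.0297+.075*np.sin(a),.076+0*a]))
```

```text
[ 0.6371 -0.0309  0.1595] [[251.9644 284.2853]
 [322.0384 265.9406]
 [362.9131 205.5347]
 [346.3792 130.4081]
 [272.6     88.9739]
 [190.5306 114.9549]
 [157.6656 186.625 ]
 [186.1457 254.2259]
 [251.9644 284.2853]]
```

The predicted pan circle matches the picture to about 2–3 px, so the pan centre is good. I lower gently.

```bash
python3 -m handwheel '8 2 1 0 0 0 32;15 0 0 0 0 0 32;15 0 0 0 0 0 32;12 0 0 0 0 0 32;8 0 0 0 0 0 32;4 0 0 0 0 0 32;0 0 0 0 0 0 32;0 0 0 0 0 0 32';  python3 -m handwheel '2 0 0 0 0 0 32;1 0 0 0 0 0 32;1 0 0 0 0 0 32;0 0 0 0 0 0 32;0 0 0 0 0 0 32'
```

```text
clock: 27.35
position: [0.6387, -0.0273, 0.0981]
ee_rot: [-0.035, 0.706, 0.035, 0.707]
ft_force: [-0.0, 0.0, -4.9]
grip_width: 0.43
clock: 27.85
position: [0.6383, -0.0272, 0.0936]
ee_rot: [-0.035, 0.706, 0.035, 0.706]
ft_force: [0.0, 0.6, -5.2]
grip_width: 0.425
```

```bash
python3 -m handwheel '1 0 0 0 0 0 32;1 0 0 0 0 0 32;0 0 0 0 0 0 32;0 0 0 0 0 0 32'; python3 -m handwheel '1 0 0 0 0 0 32;0 0 0 0 0 0 32;0 0 0 0 0 0 32'
```

```text
clock: 28.25
position: [0.6383, -0.0272, 0.0916]
ee_rot: [-0.035, 0.706, 0.035, 0.706]
ft_force: [-0.3, -0.3, -4.8]
grip_width: 0.428
clock: 28.55
position: [0.6383, -0.0272, 0.0906]
ee_rot: [-0.035, 0.706, 0.035, 0.706]
ft_force: [0.2, 0.2, -4.7]
grip_width: 0.428
```

```bash
python3 -m handwheel '1 0 0 0 0 0 32;0 0 0 0 0 0 32;0 0 0 0 0 0 32'; python3 -m handwheel '1 0 0 0 0 0 32;0 0 0 0 0 0 32;0 0 0 0 0 0 32';python3 -m handwheel '0.5 0 0 0 0 0 32;0 0 0 0 0 0 32;0 0 0 0 0 0 32'
```

```text
clock: 28.85
position: [0.6383, -0.0272, 0.0896]
ee_rot: [-0.035, 0.706, 0.035, 0.706]
ft_force: [-0.1, -0.2, -4.2]
grip_width: 0.427
clock: 29.15
position: [0.6383, -0.0272, 0.0886]
ee_rot: [-0.035, 0.706, 0.035, 0.706]
ft_force: [0.0, -0.1, -4.6]
grip_width: 0.43
clock: 29.45
position: [0.6384, -0.0273, 0.0884]
ee_rot: [-0.035, 0.706, 0.035, 0.706]
ft_force: [-1.7, 0.9, -0.1]
grip_width: 0.432
```

The pan now carries the weight. I release and go up.

```bash
python3 -m handwheel '0 0 0 0 0 0 45;0 0 0 0 0 0 60;0 0 0 0 0 0 70;0 0 0 0 0 0 70;0 0 0 0 0 0 70'; python3 -m handwheel '-5 0 0 0 0 0 70;-15 0 0 0 0 0 70;-25 0 0 0 0 0 70;-30 0 0 0 0 0 70;-30 0 0 0 0 0 70;-30 0 0 0 0 0 70;-15 0 0 0 0 0 70;0 0 0 0 0 0 70'; python3 -m handwheel '0 0 0 0 0 0 70;0 0 0 0 0 0 70'
python3 - <<'E'
from h import *
plan([.637,-.0297,.25],0.1)
o=manip.get_obs(); c=cams.camera('wrist'); T=pose_cam(c,o); cv2.imwrite('pics/w16.png',c['color'])
P=cloud(c,T);Z=P[...,2];ok=c['depth']>0
m=ok&(Z>.095)&(Z<.16)&(abs(P[...,0]-.637)<.06)&(abs(P[...,1]+.03)<.06)
q=P[m]; t=q[q[:,2]>.13]; print('body',(q.min(0)+q.max(0))/2,q.max(0),'knob',(t.min(0)+t.max(0))/2)
m=ok&(abs(Z-.076)<.005)&(np.hypot(P[...,0]-.637,P[...,1]+.03)<.1)
q=P[m]; r,_=cv2.minEnclosingCircle(q[:,:2].astype(np.float32)),0; print('pan',r)
for n in ['side','top']:
    c=cams.camera(n); cv2.imwrite(f'pics/{n}16.png',cv2.resize(c['color'][110:290,150:360],None,fx=3,fy=3,interpolation=cv2.INTER_CUBIC))
    T=pose_cam(c); P=cloud(c,T);Z=P[...,2];ok=c['depth']>0
    m=ok&(Z>.1)&(Z<.17)&(abs(P[...,0]-.5)<.05)&(abs(P[...,1]-.277)<.05); q=P[m]; print(n,'stylus',(q.min(0)+q.max(0))/2,q.max(0))
E
```

```text
clock: 29.95
position: [0.6385, -0.0272, 0.0882]
ee_rot: [-0.035, 0.706, 0.035, 0.706]
ft_force: [-0.3, 0.5, -0.0]
grip_width: 0.816
clock: 30.75
position: [0.6394, -0.0275, 0.241]
ee_rot: [-0.035, 0.705, 0.035, 0.708]
ft_force: [0.8, -1.0, 0.2]
grip_width: 0.821
clock: 30.95
position: [0.6377, -0.0271, 0.2364]
ee_rot: [-0.035, 0.707, 0.035, 0.705]
ft_force: [0.2, 0.3, -0.2]
grip_width: 0.819
clock 30.95 pos [ 0.6377 -0.0271  0.2364] f [ 0.1762  0.3408 -0.2384] grip mm 69.93447973363922
tool axes x [-0.0023  0.0001 -1.    ] y [-0.0997  0.995   0.0003] z [ 0.995   0.0997 -0.0023]
turn rotvec (tool) [-0.0001 -0.0023 -0.0003]
world d mm [-0.6534 -2.5807 13.5609] shift before turn [-13.5595  -2.4988  -0.9387] after turn [-13.5609  -2.5026  -0.9078]
body [ 0.637  -0.0275  0.1192] [ 0.6546 -0.0087  0.1433] knob [ 0.638  -0.0274  0.1378]
pan ((0.6376150250434875, -0.02927112765610218), 0.07536550611257553)
side stylus [0.4991 0.277  0.1285] [0.5078 0.2879 0.1539]
top stylus [0.5024 0.2751 0.1275] [0.5114 0.284  0.1546]
```

View pics/w16.png

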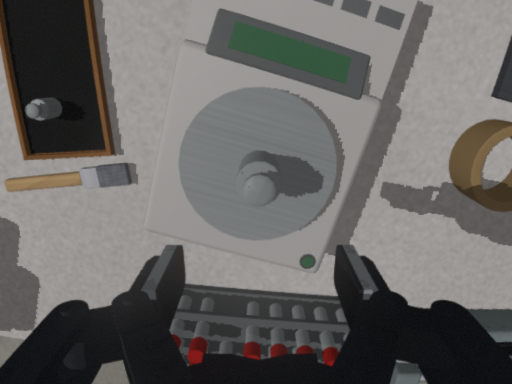

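View pics/side16.png

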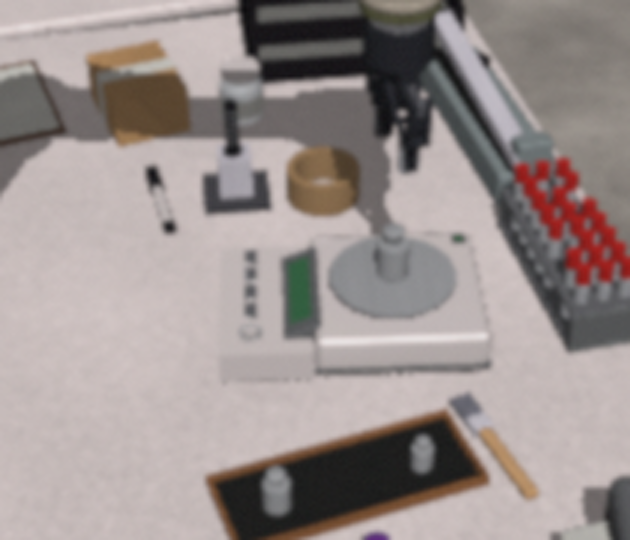

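The wrist view shows the weight upright at (258,185) on the pan, about 2 mm off centre. The side view shows the stylus home at about (232,150) and the two smaller weights still in the tray. I hand in.

```bash
python3 -c "
from workcell import hand_in
print(hand_in())"
```

```text
the job is handed in; nothing more can be done
None
```

I did the whole job and handed it in at about 31 s of the 64 s allowed; the hand-in gives no verdict.

- **Button:** With the pan empty, I pressed the recessed button with the stylus tip. The tool went down about 4 mm after contact and the force rose to 10–11 N (4.1 N is enough to hold it home). I held it there for about 1.8 s. I could not read the button's own travel, so that it was fully home is inferred from depth and force.
- **Stylus:** It is back in its stand. The collar met the block at the same tool height as when I gripped it. After release, the handle top measured about 149 mm above the table (150 mm expected), and the pictures show it upright.
- **Largest weight:** It stands upright about 2 mm from the pan centre. Its top measured about 143 mm (142 mm expected). The force on the gripper had fallen to about 0 N before I opened it, so the pan was carrying the weight.
- **Everything else:** The two smaller weights, the brush, tape roll, marker, jar and carton look unmoved in the final side and wrist pictures. I did not measure them again, and I did not check the stapler or the look-alikes at the end. The gripper was clear of everything.

None of the last checks failed. The cameras disagreed by 2–3 mm on the stylus position, and I went by the wrist camera.

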